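# Look into the food-waste bin

## Task

Show me whether the food-waste bin, the one with the green lid, needs emptying: with your fingertips press down the paddle on its front until the lid stands wide open, and keep it open for about two seconds. Then let the paddle come up slowly under your fingers so that the lid eases shut without slamming, and take your hand away. Only push the paddle: do not touch the lid or shift or pick up the bin, and leave the blue-lidded bin and everything else where they are.

Things in the scene. Friction and masses are not known exactly. Their poses are not given: they have to be found in the camera images.
- green_bin: the food-waste bin with the GREEN lid: white open-topped box 150 x 150 mm, rim 137 mm high, on a silvery weighted foot 240 x 140 x 12 mm that runs forward under the paddle; 2.5 kg, stands loose on the worktop. Origin: on the worktop under the centre of the white box; its -x axis is the front, where the paddle sticks out (roughly toward the robot), z up. A lemon and a tomato lie inside
- green_pad (a point): the spot to press on the green-lidded bin: top face of its black paddle, mid-width, 78 mm out from the paddle's pivot, 19 mm short of its outer end; moves with the paddle. The paddle (90 mm wide, 8 mm thick, four green ribs) stands level, top 109 mm above the worktop, and swings down about a level pivot at the bin's front wall; this spot sinks about 33 mm to the stop
- green_hinge (a joint): angle of the green lid about its hinge at the back rim, rad: 0 shut, 1.1 wide open (stop); a linkage keeps it at 2.5 times the paddle's angle (0 to 0.44). Pressing the paddle takes about 2 to 7 N; let go, the weight of the lid throws lid and paddle back at once, for there is no damper
- green_lid: the green lid itself, 160 x 158 mm, 0.16 kg plus or minus a third; origin on its hinge line at the back of the bin, 140 mm up; the lid runs along its own -x, top about 151 mm up when shut; its free front edge rises to about 0.28 m. To be moved only by the paddle
- blue_bin: a second bin of the same make and size with a BLUE lid and blue ribs on its paddle (tins): leave it alone. Origin and axes as for the green-lidded one
- blue_hinge (a joint): angle of the blue lid, rad: 0 shut
- spice_jar: spice jar with red cap, 45 mm across, 106 mm high; loose bystander, origin on its underside
- drinking_glass: clear waisted glass, 65 mm across, 88 mm high; loose bystander, origin on its underside
- onion: brown onion, about 78 mm across, 85 mm high; loose bystander, origin on its underside
- tape_roll: roll of cream tape lying flat, 104 mm across, 25 mm high; loose bystander, origin on its underside
- green_cup: small light-green cup, 62 x 88 x 50 mm; loose bystander, origin on its underside
- marker_pen: white pen with blue cap, 135 mm long, lying along its y, 16 mm high; loose bystander, origin on its underside

How it is judged:
By the outcome, as a careful person would: the job done as asked, in the order asked, and still so for the second after the job is handed in, with the robot touching nothing.
It also fails if it takes over 45 s, if anything falls off the work surface, if the arm or the gripper's body presses on something with over 40 N, if the wrist force passes 120 N, or if a joint passes its speed limit or range.

## Robot

A 6-joint arm with a two-finger parallel gripper is mounted at the origin on a cart in front of the work surface, level with it; the furniture and walls round the work are solid. World frame = base frame: x ahead of the robot, y to its left, z up, the work surface at z = 0. Lengths are in m, angles in rad, forces in N, time in s.
With the tool pointing down it reaches from about 0.35 to 0.975 m from the base axis. Payload 4.9 kg.
Tool frame: the origin (TCP) lies at the very end of the fingers, on their centre line; the grasp point (between the pads) lies manip.grip_point_offset behind it (manip.grip_point_offset is the distance from the TCP to the grasp point, in m); z points along the fingers, y is the line along which they close (so a half turn about z gives the same grasp; the last joint's range is limited). The gripper opens to 85 mm and grips with 20 to 120 N. Pads are 22 mm wide; open, the fingers measure 114 mm over their backs; the gripper's body (76 mm by 85 mm) begins 54 mm behind the grasp point. The pads swing forward as they close: fully open they stand 13 mm farther back than shut.
Start: joints at [1.155, 0.053, 1.613, -0, 1.476, -0.119], TCP at [0.183, 0.598, 0.231] pointing down, gripper open.
Joint ranges: [-3.01, 3.01], [-1.01, 2.22], [0.06, 2.58], [-1.02, 4.17], [0.09, 2.62], [-3.14, 3.14]. Speed limits (rad/s): [2.57, 2.57, 3.14, 3.14, 3.14, 3.14].

## Interface

Orientations are given as a unit quaternion [w, x, y, z].
In Python, from plant import manip gives the robot as it stands.
- The arm moves only by the shell command python3 -m crank 'ROWS' [OPENING]. ROWS is JSON, a list of rows, each an object of numbers: "x", "y", "z": the shift along the tool's x, y, z in cm; "turn": the turn about the tool's z in rad. In form: [{"x": .., "y": .., "z": .., "turn": ..}, ...]. A call has 1 to 5 rows; each row shifts and turns the commanded pose from where the row before left it, along the tool's axes as they then stand; what a row does not reach is not made up. A row lasts 1/10 s, in which the tool goes at most 50 mm and 8.59 degrees, less where a joint would pass 70% of its speed; a pose out of reach is approached as far as the arm can. A call with a gripper value outside its range is refused whole. OPENING is the opening in per cent of the stroke, from 0 (shut) to 100 (fully open), set as the call begins (- or left out, the last holds). The fingers move at their own pace and stop on an object; the grip force is fixed at half the most. Time passes only in rows, so rows that do not move let the fingers close. It gives the time, the measured TCP pose, the force, the opening and the grip force at its end, in the units of the state.
- manip.state(): the state, without advancing time (a new reading comes with each control period).
- manip.grab_frame(name): name is "side" or "top"; returns (picture, depth): 400x640x3 uint8, red, green, blue; 400x640 float32, m along the optical axis (not along the pixel's ray), 0 where there is no reading.
- manip.camera_model(name): a dict with "mtx" (3x3 intrinsics, pixels), "world_to_cam" (4x4, takes a point from world to camera coordinates). Camera axes: x right, y down, z forward; pixel columns grow to the right and rows downward; lengths in m; the calibration is good to about 2 mm. A picture is of the moment at which its call begins. camera_model takes no time and is no camera call.
- manip.job_done(): hands the job in; it is judged then, once.
The state is a dict: "time": time; "joint_pos": joint angles; "joint_vel": joint speeds; "joint_efforts": joint torques, N m; "tool_pos": TCP position; "tool_rot": TCP orientation; "contact_force": force on the tool from outside, world axes, zero at the start; "ft_torque": the same for the moment, N m; "gripper_width": opening from 0.0 (shut) to 1.0 (fully open); "grasp_force": force on a finger pad.
Only numpy, scipy, OpenCV 4.12 (cv2) and the standard library are available. Lean on these libraries where they do the work, as an engineer would, in place of code of your own. Each camera call takes 0.05 s, during which the arm holds its last target. There are 200 camera calls.

## Working session

There is one attempt and no reset: what is moved stays moved. The work goes in short steps, Python scripts to look and compute and a shell command to move; the robot and the scene stay as the last step left them, time stands still between calls to the robot, and variables do not carry over. Pictures are saved under pics/ and viewed, at most 10 in all, crops included, and the job is handed in when it is done.

```bash
mkdir -p pics; cat > h.py <<'E'
import numpy as np, cv2
from plant import manip
def grab(n,f):
    p,d=manip.grab_frame(n); cv2.imwrite(f'pics/{f}.png',p[:,:,::-1]); np.save(f'pics/{f}.npy',d); return p,d
def pt(n,d,u,v,r=1):
    m=manip.camera_model(n); K=np.array(m['mtx']); T=np.array(m['world_to_cam'])
    w=d[v-r:v+r+1,u-r:u+r+1]; z=np.median(w[w>0])
    c=z*np.linalg.solve(K,[u,v,1]); return (np.linalg.inv(T)@np.r_[c,1])[:3]
E
python3 - <<'E'
from h import *
grab('top','t0'); grab('side','s0'); print(manip.state(), manip.grip_point_offset)
E
```

```text
{'time': 0.1, 'joint_pos': array([ 1.15498495e+00,  5.33059259e-02,  1.61416009e+00, -2.52207816e-05,
        1.47601692e+00, -1.18972201e-01]), 'joint_vel': array([ 0.00105368, -0.00101819, -0.00308595, -0.00037022,  0.00081806,
        0.0008009 ]), 'joint_efforts': array([-9.16715271e-05, -3.94903672e+01, -3.71362853e+01, -1.25310066e-04,
        3.90861591e-03, -6.75227767e-06]), 'tool_pos': array([0.18256958, 0.59714364, 0.23017459]), 'tool_rot': array([-2.37615497e-04,  1.47874021e-01,  9.89005754e-01, -9.14870202e-04]), 'contact_force': array([0.09205852, 0.53260472, 0.6309929 ]), 'ft_torque': array([-0.05537539,  0.0003883 ,  0.02874299]), 'grasp_force': 0.0, 'gripper_width': 1.0004588773254623} 0.0187
```

View pics/t0.png

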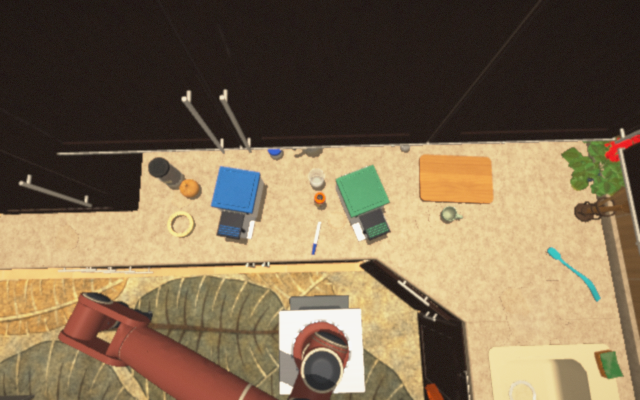

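View pics/s0.png

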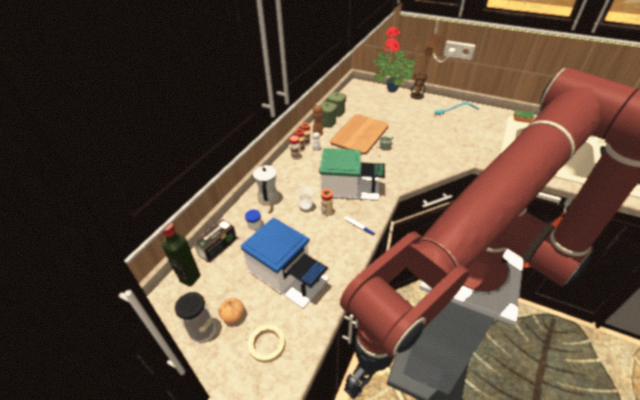

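The top picture shows the green lid at about (362,191), its ribbed paddle at (373,224) and the blue bin at (236,190). In the side picture the green lid is at (341,162) and its paddle at (373,171). I'll enlarge the top view around the green bin and measure.

```bash
python3 - <<'E'
from h import *
p=cv2.imread('pics/t0.png'); d=np.load('pics/t0.npy')
cv2.imwrite('pics/t0c.png',cv2.resize(p[155:255,320:420],None,fx=6,fy=6,interpolation=cv2.INTER_CUBIC))
for u,v in [(362,192),(345,185),(378,180),(350,208),(382,203),(372,220),(365,217),(380,214),(370,230),(385,229),(378,233),(374,226),(357,230)]: print(u,v,pt('top',d,u,v).round(4))
E
```

```text
362 192 [ 0.5795 -0.1723  0.15  ]
345 185 [ 0.6076 -0.1095  0.1529]
378 180 [ 0.6251 -0.2358  0.147 ]
350 208 [ 0.5198 -0.1245  0.1495]
382 203 [ 0.5357 -0.2449  0.1484]
372 220 [ 0.4787 -0.2099  0.109 ]
365 217 [ 0.4907 -0.1837  0.1104]
380 214 [ 0.5005 -0.2413  0.1116]
370 230 [ 0.4405 -0.1998  0.1107]
385 229 [ 0.4426 -0.2566  0.1115]
378 233 [ 0.4285 -0.2297  0.1088]
374 226 [ 0.4554 -0.216   0.11  ]
357 230 [ 0.4543 -0.1618  0.0122]
```

View pics/t0c.png

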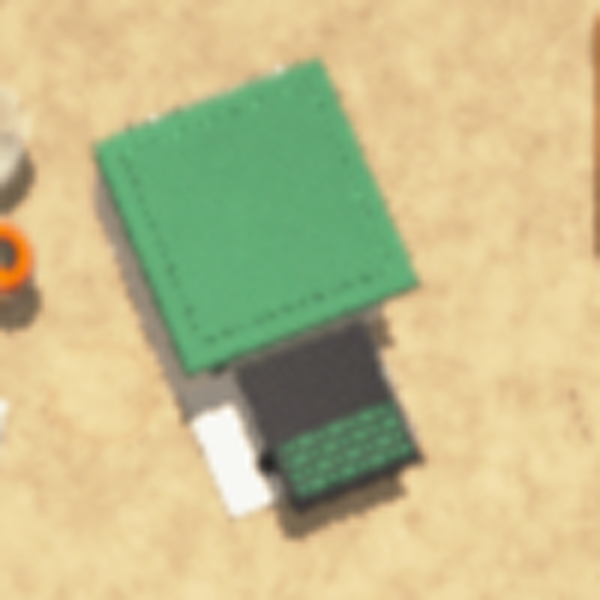

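The crop shows the lid corners at (97,147), (320,60), (415,285) and (190,373). The paddle's outer end runs from (297,508) to (420,460), with the ribs just inside it. I'll intersect these with the known heights.

```bash
cat >> h.py <<'E'
def plane(n,u,v,z):
    m=manip.camera_model(n); K=np.array(m['mtx']); Ti=np.linalg.inv(np.array(m['world_to_cam']))
    r=Ti[:3,:3]@np.linalg.solve(K,[u,v,1]); o=Ti[:3,3]; return o+r*(z-o[2])/r[2]
E
python3 - <<'E'
from h import *
from scipy.spatial.transform import Rotation as R
f=lambda c,z: np.array([plane('top',320+u/6-.4,155+v/6-.4,z) for u,v in c])[:,:2]
L=f([(97,147),(320,60),(415,285),(190,373)],.151); P=f([(297,508),(420,460)],.109)
print(L.round(4),[np.linalg.norm(L[i]-L[i-1]).round(3) for i in range(4)],P.round(4),np.linalg.norm(P[0]-P[1]))
a=(L[0]+L[1]-L[2]-L[3]); a/=np.linalg.norm(a); print('axis x yaw',np.arctan2(a[1],a[0]))
b=P[0]-P[1]; print('paddle yaw',np.arctan2(-b[0],b[1]))
c=L.mean(0); print('lid c',c,'pad from lid', c-a*(0.075+0.004+.078), 'pad from edge',P.mean(0)+.019*a)
q=manip.state()['tool_rot']; print(R.from_quat(np.r_[q[1:],q[0]]).as_matrix().round(3))
E
```

```text
[[ 0.632  -0.0758]
 [ 0.6853 -0.2196]
 [ 0.5379 -0.2699]
 [ 0.4865 -0.1275]] [np.float64(0.154), np.float64(0.153), np.float64(0.156), np.float64(0.151)] [[ 0.4058 -0.1947]
 [ 0.4339 -0.2739]] 0.0840011566870191
axis x yaw 0.3353184314013426
paddle yaw 0.3402363602081772
lid c [ 0.5853989  -0.17318138] pad from lid [ 0.43714292 -0.22484535] pad from edge [ 0.4377971  -0.22801118]
[[-0.956  0.292 -0.001]
 [ 0.292  0.956 -0.002]
 [ 0.    -0.002 -1.   ]]
```

```bash
python3 -m crank '[{"x":-3.2,"y":-3.2},{"x":-3.2,"y":-3.2},{"x":-3.2,"y":-3.2},{"x":-3.2,"y":-3.2},{"x":-3.2,"y":-3.2}]' 0; python3 -m crank '[{"x":-3.2,"y":-3.2},{"x":-3.2,"y":-3.2},{"x":-3.2,"y":-3.2},{"x":-3.2,"y":-3.2},{"x":-3.2,"y":-3.2}]'; python3 -m crank '[{"turn":-0.13},{"turn":-0.13},{"turn":-0.13},{"turn":-0.13},{"turn":-0.113}]'
cat >> h.py <<'E'
from scipy.spatial.transform import Rotation as R
def to(x,y,z):
    s=manip.state(); q=s['tool_rot']; M=R.from_quat(np.r_[q[1:],q[0]]).as_matrix()
    print('t',s['time'],'pos',s['tool_pos'].round(4),'F',s['contact_force'].round(2),'grip',round(s['gripper_width'],2),'xaxis',M[:,0].round(3))
    print('tool cm',(100*M.T@(np.array([x,y,z])-s['tool_pos'])).round(2))
E
python3 -c "from h import *; to(.437,-.226,.14)"
```

```text
t 0.1 pos [0.1826 0.5971 0.2302] F [0.09 0.53 0.63] grip 1.0 xaxis [-0.956  0.292  0.   ]
tool cm [-48.41 -71.26   9.14]schema error: expected keys x, y, z, turn
schema error: expected keys x, y, z, turn
schema error: expected keys x, y, z, turn
```

All four keys are required in every row.

```bash
python3 -m crank '[{"x":-3.2,"y":-3.2,"z":0,"turn":0},{"x":-3.2,"y":-3.2,"z":0,"turn":0},{"x":-3.2,"y":-3.2,"z":0,"turn":0},{"x":-3.2,"y":-3.2,"z":0,"turn":0},{"x":-3.2,"y":-3.2,"z":0,"turn":0}]' 0; python3 -m crank '[{"x":-3.2,"y":-3.2,"z":0,"turn":0},{"x":-3.2,"y":-3.2,"z":0,"turn":0},{"x":-3.2,"y":-3.2,"z":0,"turn":0},{"x":-3.2,"y":-3.2,"z":0,"turn":0},{"x":-3.2,"y":-3.2,"z":0,"turn":0}]'; python3 -m crank '[{"x":0,"y":0,"z":0,"turn":-0.13},{"x":0,"y":0,"z":0,"turn":-0.13},{"x":0,"y":0,"z":0,"turn":-0.13},{"x":0,"y":0,"z":0,"turn":-0.13},{"x":0,"y":0,"z":0,"turn":-0.113}]'
python3 -c "from h import *; to(.437,-.226,.14)"
```

```text
time: 0.6
tool_pos: [0.2892, 0.3961, 0.2307]
tool_rot: [-0.0, 0.148, 0.989, -0.0]
contact_force: [1.9, 0.1, 0.1]
gripper_width: 0.147
grasp_force: 0.0
time: 1.1
tool_pos: [0.3954, 0.1963, 0.231]
tool_rot: [-0.0, 0.148, 0.989, 0.0]
contact_force: [0.4, 0.3, 0.1]
gripper_width: 0.002
grasp_force: 0.0
time: 1.6
tool_pos: [0.3949, 0.1978, 0.2307]
tool_rot: [-0.001, -0.17, 0.986, -0.0]
contact_force: [-0.7, -1.0, 0.2]
gripper_width: -0.001
grasp_force: 0.0
t 1.6 pos [0.3949 0.1978 0.2307] F [-0.66 -1.01  0.18] grip -0.0 xaxis [-0.942 -0.334  0.001]
tool cm [ 10.19 -41.35   9.08]
```

```bash
python3 -m crank '[{"x":1,"y":-4.1,"z":0,"turn":0},{"x":1,"y":-4.1,"z":0,"turn":0},{"x":1,"y":-4.1,"z":0,"turn":0},{"x":1,"y":-4.1,"z":0,"turn":0},{"x":1,"y":-4.1,"z":0,"turn":0}]'; python3 -m crank '[{"x":1,"y":-4.1,"z":0,"turn":0},{"x":1,"y":-4.1,"z":0,"turn":0},{"x":1,"y":-4.1,"z":0,"turn":0},{"x":1.2,"y":-4.1,"z":0,"turn":0},{"x":1,"y":-4.4,"z":0,"turn":0}]'; python3 -m crank '[{"x":0,"y":0,"z":2,"turn":0},{"x":0,"y":0,"z":3,"turn":0},{"x":0,"y":0,"z":2.5,"turn":0},{"x":0,"y":0,"z":1.5,"turn":0},{"x":0,"y":0,"z":0,"turn":0}]'
python3 - <<'E'
from h import *
to(.437,-.226,.111)
p,d=grab('side','s1'); cv2.imwrite('pics/s1c.png',cv2.resize(p[110:240,290:450,::-1],None,fx=5,fy=4.6,interpolation=cv2.INTER_CUBIC))
E
```

```text
time: 2.1
tool_pos: [0.4152, -0.0135, 0.231]
tool_rot: [0.0, -0.167, 0.986, 0.0]
contact_force: [0.0, -0.0, 0.7]
gripper_width: -0.005
grasp_force: 0.0
time: 2.6
tool_pos: [0.4347, -0.227, 0.2309]
tool_rot: [-0.0, -0.167, 0.986, 0.0]
contact_force: [1.9, 0.1, 0.6]
gripper_width: -0.004
grasp_force: 0.0
time: 3.1
tool_pos: [0.4335, -0.2243, 0.1384]
tool_rot: [-0.002, -0.167, 0.986, 0.002]
contact_force: [0.4, 0.3, 0.5]
gripper_width: 0.0
grasp_force: 0.0
t 3.1 pos [ 0.4335 -0.2243  0.1384] F [0.39 0.27 0.49] grip 0.0 xaxis [-0.944 -0.33   0.003]
tool cm [-0.28 -0.29  2.73]
```

View pics/s1c.png

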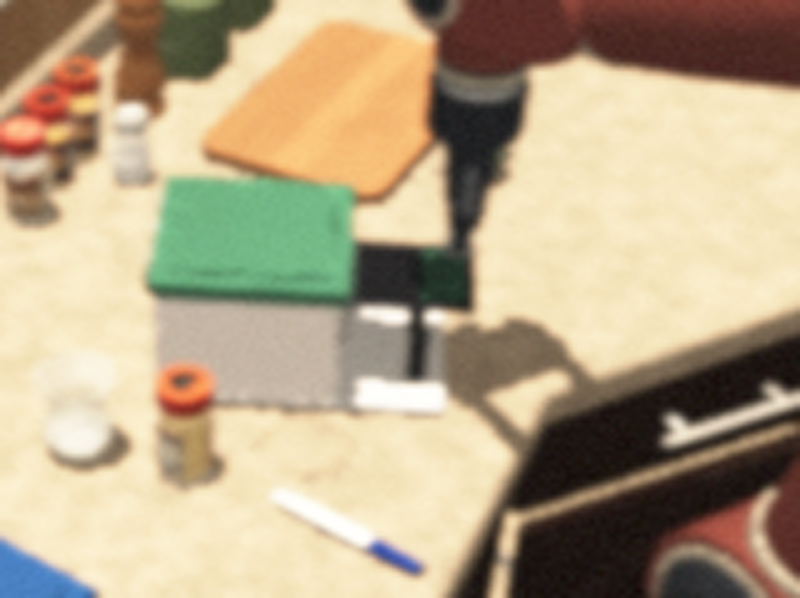

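The fingertips are at about (460,242) in the crop, roughly 28 mm above the paddle's ribbed end, which spans (420–470, 245–305). They sit slightly too far out, so I'll move in about 6 mm while lowering to contact.

```bash
python3 -m crank '[{"x":-0.3,"y":0,"z":0.8,"turn":0},{"x":-0.3,"y":0,"z":0.8,"turn":0},{"x":0,"y":0,"z":0.5,"turn":0},{"x":0,"y":0,"z":0.3,"turn":0},{"x":0,"y":0,"z":0,"turn":0}]';  python3 -m crank '[{"x":0,"y":0,"z":0.2,"turn":0},{"x":0,"y":0,"z":0.2,"turn":0},{"x":0,"y":0,"z":0.3,"turn":0},{"x":0,"y":0,"z":0.3,"turn":0},{"x":0,"y":0,"z":0,"turn":0}]'
```

```text
time: 3.65
tool_pos: [0.4406, -0.2233, 0.1168]
tool_rot: [-0.0, -0.167, 0.986, 0.0]
contact_force: [0.6, 0.1, 0.3]
gripper_width: 0.002
grasp_force: 0.0
time: 4.15
tool_pos: [0.4409, -0.2237, 0.1075]
tool_rot: [0.0, -0.167, 0.986, -0.0]
contact_force: [-1.4, 0.7, 4.5]
gripper_width: -0.0
grasp_force: 2.0
```

Contact at z ≈ 0.108 m with 4.5 N. Pressing along the paddle's arc now.

```bash
python3 -m crank '[{"x":0,"y":0,"z":0.4,"turn":0},{"x":-0.03,"y":0,"z":0.4,"turn":0},{"x":-0.06,"y":0,"z":0.4,"turn":0},{"x":-0.08,"y":0,"z":0.4,"turn":0},{"x":-0.1,"y":0,"z":0.4,"turn":0}]';  python3 -m crank '[{"x":-0.1,"y":0,"z":0.3,"turn":0},{"x":-0.1,"y":0,"z":0.3,"turn":0},{"x":-0.1,"y":0,"z":0.2,"turn":0},{"x":0,"y":0,"z":0,"turn":0},{"x":0,"y":0,"z":0,"turn":0}]'
```

```text
time: 4.65
tool_pos: [0.4432, -0.2228, 0.0868]
tool_rot: [-0.0, -0.167, 0.986, -0.0]
contact_force: [-1.5, -1.5, 2.1]
gripper_width: 0.001
grasp_force: 1.3
time: 5.15
tool_pos: [0.4461, -0.2214, 0.0791]
tool_rot: [-0.0, -0.167, 0.986, 0.0]
contact_force: [-1.4, -0.2, 2.0]
gripper_width: -0.001
grasp_force: 0.7
```

```bash
python3 -m crank '[{"x":-0.03,"y":0,"z":0.1,"turn":0},{"x":-0.03,"y":0,"z":0.1,"turn":0},{"x":0,"y":0,"z":0,"turn":0}]';  python3 -m crank '[{"x":-0.03,"y":0,"z":0.1,"turn":0},{"x":0,"y":0,"z":0,"turn":0}]'
python3 - <<'E'
from h import *
to(.437,-.226,.111)
p,d=grab('side','s2'); cv2.imwrite('pics/s2c.png',cv2.resize(p[110:240,290:450,::-1],None,fx=5,fy=4.6,interpolation=cv2.INTER_CUBIC))
E
```

```text
time: 5.45
tool_pos: [0.4464, -0.2215, 0.0786]
tool_rot: [-0.001, -0.167, 0.986, 0.0]
contact_force: [-7.2, 1.1, 9.2]
gripper_width: -0.003
grasp_force: 6.0
time: 5.65
tool_pos: [0.4465, -0.2216, 0.0785]
tool_rot: [-0.001, -0.168, 0.986, 0.0]
contact_force: [-10.8, 2.0, 15.6]
gripper_width: 0.002
grasp_force: 9.0
t 5.65 pos [ 0.4465 -0.2216  0.0785] F [-10.77   2.03  15.6 ] grip 0.0 xaxis [-0.944 -0.33   0.003]
tool cm [ 1.05 -0.1  -3.25]
```

View pics/s2c.png

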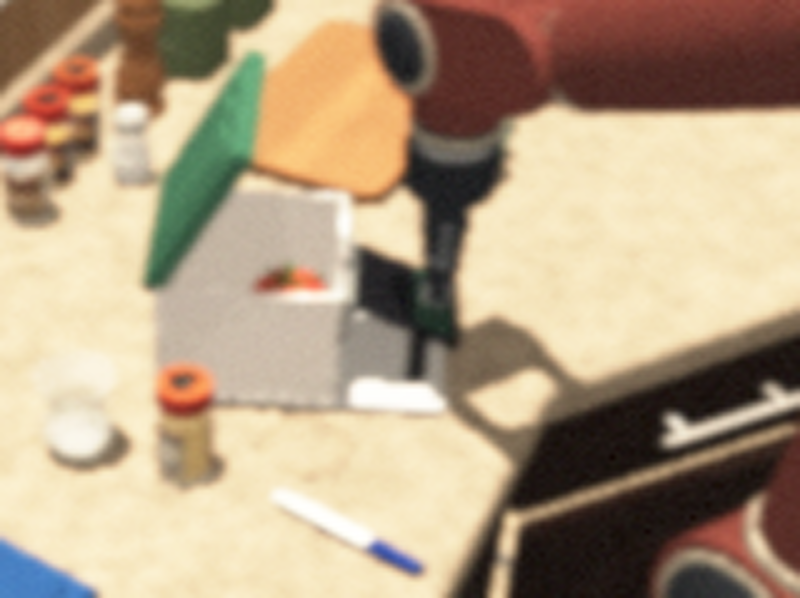

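The lid stands wide open and the tomato is visible at (290,280). The paddle is on its stop, and the bin corner at (157,400) has not moved. I'll ease off the excess force slightly and hold.

```bash
python3 -m crank '[{"x":0.05,"y":0,"z":-0.1,"turn":0},{"x":0,"y":0,"z":0,"turn":0},{"x":0,"y":0,"z":0,"turn":0}]'
```

```text
time: 6.0
tool_pos: [0.4463, -0.2215, 0.0786]
tool_rot: [-0.001, -0.167, 0.986, 0.0]
contact_force: [-6.9, 1.0, 10.1]
gripper_width: -0.001
grasp_force: 5.6
```

```bash
for i in 1 2 3 4; do python3 -m crank '[{"x":0,"y":0,"z":0,"turn":0},{"x":0,"y":0,"z":0,"turn":0},{"x":0,"y":0,"z":0,"turn":0},{"x":0,"y":0,"z":0,"turn":0},{"x":0,"y":0,"z":0,"turn":0}]' | grep -E "time|contact|tool_pos"; done
```

```text
time: 6.5
tool_pos: [0.4464, -0.2215, 0.0786]
contact_force: [-6.9, 0.9, 10.4]
time: 7.0
tool_pos: [0.4463, -0.2215, 0.0786]
contact_force: [-7.3, 0.8, 9.5]
time: 7.5
tool_pos: [0.4464, -0.2215, 0.0786]
contact_force: [-6.6, 1.8, 9.4]
time: 8.0
tool_pos: [0.4463, -0.2215, 0.0786]
contact_force: [-6.4, 0.7, 9.8]
```

```bash
f(){ grep -E "time|contact|tool_pos"; }
python3 -m crank '[{"x":0.05,"y":0,"z":-0.12,"turn":0},{"x":0.05,"y":0,"z":-0.12,"turn":0},{"x":0.05,"y":0,"z":-0.12,"turn":0},{"x":0.05,"y":0,"z":-0.12,"turn":0},{"x":0.04,"y":0,"z":-0.12,"turn":0}]' | f
python3 -m crank '[{"x":0.04,"y":0,"z":-0.12,"turn":0},{"x":0.04,"y":0,"z":-0.12,"turn":0},{"x":0.04,"y":0,"z":-0.12,"turn":0},{"x":0.04,"y":0,"z":-0.12,"turn":0},{"x":0.03,"y":0,"z":-0.12,"turn":0}]' | f
python3 -m crank '[{"x":0.03,"y":0,"z":-0.12,"turn":0},{"x":0.03,"y":0,"z":-0.12,"turn":0},{"x":0.02,"y":0,"z":-0.12,"turn":0},{"x":0.02,"y":0,"z":-0.12,"turn":0},{"x":0.02,"y":0,"z":-0.12,"turn":0}]' | f
```

```text
time: 8.5
tool_pos: [0.4445, -0.2221, 0.0835]
contact_force: [0.9, 0.7, 2.3]
time: 9.0
tool_pos: [0.4428, -0.223, 0.0897]
contact_force: [1.1, 0.4, 3.4]
time: 9.5
tool_pos: [0.4417, -0.2234, 0.0956]
contact_force: [1.9, 1.0, 3.6]
```

Steady support at about 3.5 N. Continuing, slower toward the end (shut at about z 0.109).

```bash
f(){ grep -E "time|contact|tool_pos"; }
python3 -m crank '[{"x":0.01,"y":0,"z":-0.1,"turn":0},{"x":0.01,"y":0,"z":-0.1,"turn":0},{"x":0.01,"y":0,"z":-0.1,"turn":0},{"x":0.01,"y":0,"z":-0.1,"turn":0},{"x":0,"y":0,"z":-0.1,"turn":0}]' | f
python3 -m crank '[{"x":0,"y":0,"z":-0.08,"turn":0},{"x":0,"y":0,"z":-0.08,"turn":0},{"x":0,"y":0,"z":-0.06,"turn":0},{"x":0,"y":0,"z":-0.06,"turn":0},{"x":0,"y":0,"z":-0.06,"turn":0}]' | f
python3 -m crank '[{"x":0,"y":0,"z":-0.05,"turn":0},{"x":0,"y":0,"z":-0.05,"turn":0},{"x":0,"y":0,"z":-0.05,"turn":0},{"x":0,"y":0,"z":-0.05,"turn":0},{"x":0,"y":0,"z":-0.05,"turn":0}]' | f
python3 -m crank '[{"x":0,"y":0,"z":-0.05,"turn":0},{"x":0,"y":0,"z":-0.05,"turn":0},{"x":0,"y":0,"z":-0.05,"turn":0},{"x":0,"y":0,"z":-0.05,"turn":0},{"x":0,"y":0,"z":-0.05,"turn":0}]' | f
```

```text
time: 10.0
tool_pos: [0.4411, -0.2236, 0.1005]
contact_force: [1.6, 0.6, 5.0]
time: 10.5
tool_pos: [0.441, -0.2235, 0.1038]
contact_force: [1.1, 0.3, 4.0]
time: 11.0
tool_pos: [0.441, -0.2235, 0.1063]
contact_force: [1.8, -1.2, 2.8]
time: 11.5
tool_pos: [0.4411, -0.2235, 0.1088]
contact_force: [2.5, -1.0, 3.2]
```

```bash
f(){ grep -E "time|contact|tool_pos"; }
python3 -m crank '[{"x":0,"y":0,"z":-0.05,"turn":0},{"x":0,"y":0,"z":-0.05,"turn":0},{"x":0,"y":0,"z":-0.05,"turn":0},{"x":0,"y":0,"z":-0.05,"turn":0},{"x":0,"y":0,"z":-0.05,"turn":0}]' | f
python3 -m crank '[{"x":0,"y":0,"z":-0.05,"turn":0},{"x":0,"y":0,"z":-0.05,"turn":0},{"x":0,"y":0,"z":-0.05,"turn":0},{"x":0,"y":0,"z":-0.05,"turn":0},{"x":0,"y":0,"z":0,"turn":0}]' | f
```

```text
time: 12.0
tool_pos: [0.4403, -0.223, 0.1104]
contact_force: [0.7, 1.0, -0.0]
time: 12.5
tool_pos: [0.4411, -0.2235, 0.1133]
contact_force: [-1.4, -0.8, 0.3]
```

The fingers are free. I'll retreat up and slightly back, then check.

```bash
python3 -m crank '[{"x":0,"y":0,"z":-0.5,"turn":0},{"x":0,"y":0,"z":-2,"turn":0},{"x":0,"y":0,"z":-3,"turn":0},{"x":0,"y":0,"z":-4,"turn":0},{"x":0,"y":0,"z":-2,"turn":0}]'
python3 -m crank '[{"x":-0.5,"y":3,"z":0,"turn":0},{"x":-1,"y":4,"z":0,"turn":0},{"x":-1,"y":4,"z":0,"turn":0},{"x":-0.5,"y":3,"z":0,"turn":0},{"x":0,"y":0,"z":0,"turn":0}]'
python3 - <<'E'
from h import *
p,d=grab('side','s3'); cv2.imwrite('pics/s3c.png',cv2.resize(p[110:240,290:450,::-1],None,fx=5,fy=4.6,interpolation=cv2.INTER_CUBIC))
g=p.astype(int); a=cv2.imread('pics/s0.png')[:,:,::-1].astype(int); to(0,0,0)
# bin pose shift: green lid mask centroid before/after
for im in (a,g):
    m=(im[140:185,315:365,1]-im[140:185,315:365,0]>35); ys,xs=np.nonzero(m); print(len(xs),xs.mean()+315,ys.mean()+140)
E
```

```text
time: 13.0
tool_pos: [0.4421, -0.2242, 0.2325]
tool_rot: [0.002, -0.167, 0.986, -0.002]
contact_force: [1.1, -0.4, 0.7]
gripper_width: -0.001
grasp_force: 0.0
time: 13.5
tool_pos: [0.4228, -0.0788, 0.2286]
tool_rot: [0.001, -0.169, 0.986, 0.0]
contact_force: [-0.6, -0.2, 0.8]
gripper_width: -0.002
grasp_force: 0.0
t 13.55 pos [ 0.4231 -0.0802  0.2287] F [ 0.63 -1.04 -0.06] grip 0.0 xaxis [-0.943 -0.333 -0.001]
tool cm [37.25 21.67 22.82]
935 340.4042780748663 161.51443850267378
944 340.40572033898303 161.53177966101694
```

View pics/s3c.png

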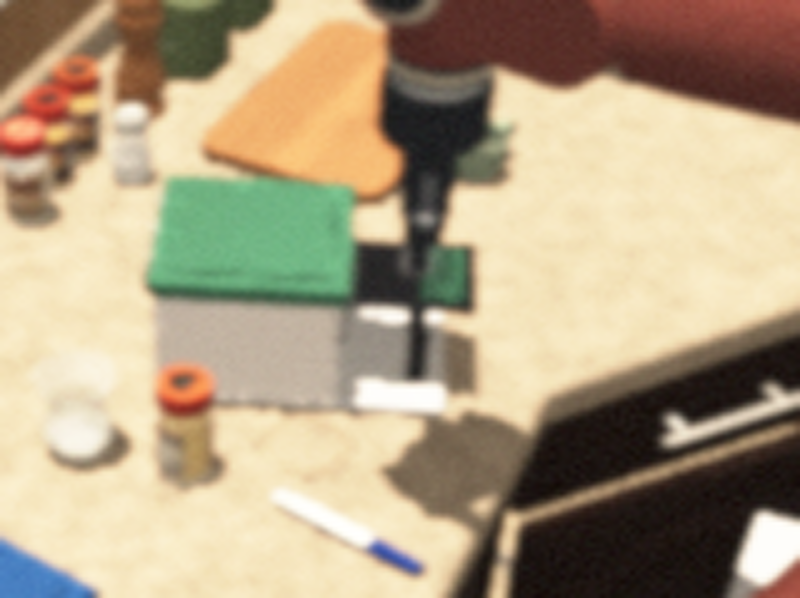

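The lid is shut at (150–352, 180–298), matching its first position to within a fraction of a pixel. The paddle is level, the bystanders are where they were, and the hand is clear.

```bash
python3 -c "from plant import manip; print(manip.job_done())"
```

```text
the job is handed in; nothing more can be done
None
```

I pressed the green-lidded bin's paddle to its stop, held the lid wide open for about 2.5 s (only the tomato showed in the side view, so I couldn't see how full the bin is), eased it shut over about 4 s and withdrew; the bin and the items near it look unmoved, and the job is handed in.

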